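Back the violin-neck indexing jig off by one ratchet notch

ROBOT

A 6-joint arm with a two-finger parallel gripper is mounted at the origin on the work surface. World frame = base frame: x ahead of the robot, y to its left, z up, the work surface at z = 0. Lengths are in m, angles in rad, forces in N, time in s.
With the tool pointing down it reaches from about 0.3 to 0.875 m from the base axis. Payload 6.4 kg.
Tool frame: the origin (TCP) lies on the centre line of the jaws, within the pads' length; the fingertips stand 22 mm ahead of it and the grasp point (between the pads) lies 3 mm ahead of it; z points along the fingers, y is the line along which they close (so a half turn about z gives the same grasp; the last joint's range is limited). The gripper opens to 85 mm and grips with 20 to 120 N. Pads are 22 mm wide; open, the fingers measure 114 mm over their backs; the gripper's body (76 mm by 85 mm) begins 54 mm behind the grasp point. The pads swing forward as they close: fully open they stand 13 mm farther back than shut.
Start: joints at [-1.479, 0.181, 1.607, -0, 1.354, -0.206], TCP at [0.169, -0.55, 0.253] pointing down, gripper open.
Joint ranges: [-2.99, 2.99], [-0.89, 2.07], [0.3, 2.58], [-1.14, 4.28], [0, 2.63], [-3.12, 3.12]. Speed limits (rad/s): [2.57, 2.57, 3.01, 3.14, 3.14, 3.14].

INTERFACE

Orientations are given as a unit quaternion [w, x, y, z].
In Python, from bench import ctrl gives the robot as it stands. The module is installed in compiled form; this text tells all that it offers.
- The arm moves only by the tool servo_tool, never from a script. Its argument "commands" is a list of rows, each a list of 3 entries, a list of its own where there are three numbers: the shift along the tool's x, y, z in mm, then the turn about the tool's z in rad, then the finger opening in mm, from 0 to 85.4. In form: [[[dx, dy, dz], turn, jaw], ...]. A call has 1 to 20 rows; each row shifts and turns the commanded pose from where the row before left it, along the tool's axes as they then stand; what a row does not reach is not made up. A row lasts 1/8 s, in which the tool goes at most 62.5 mm and 10.7 degrees, less where a joint would pass 70% of its speed; a pose out of reach is approached as far as the arm can. A call with a gripper value outside its range is refused whole. The fingers move at their own pace and stop on an object; the grip force is fixed at half the most. Time passes only in rows, so rows that do not move let the fingers close. It gives the time, the measured TCP pose, the force, the opening and the grip force at its end, in the units of the state.
- ctrl.get_obs(): the state, without advancing time (a new reading comes with each control period).
- ctrl.camera(name): name is "side" or "top"; returns a dict with "color" (400x640x3 uint8, red, green, blue), "z_map" (400x640 float32, m along the optical axis (not along the pixel's ray), 0 where there is no reading), "fx", "fy", "cx", "cy" (pixels), "R" (3x3) and "t" (3): a world point X has camera coordinates R X + t. Camera axes: x right, y down, z forward; pixel columns grow to the right and rows downward; lengths in m; the calibration is good to about 2 mm. A picture is of the moment at which its call begins.
- ctrl.hand_in(): hands the job in; it is judged then, once.
The state is a dict: "time_s": time; "q": joint angles; "dq": joint speeds; "joint_efforts": joint torques, N m; "eef_pos": TCP position; "eef_rot": TCP orientation; "wrist_force": force on the tool from outside, world axes, zero at the start; "torque": the same for the moment, N m; "opening": opening from 0.0 (shut) to 1.0 (fully open); "grasp_force": force on a finger pad.
Only numpy, scipy, OpenCV 4.12 (cv2) and the standard library are available. Lean on these libraries where they do the work, as an engineer would, in place of code of your own. Each camera call takes 0.05 s, during which the arm holds its last target. There are 200 camera calls.

TASK

The jig on the bench holds a freshly varnished violin neck on a ratchet wheel, and it stands one notch too far forward. With a fingertip, push the red-knobbed lever over to lift the pawl out of the teeth, push the wheel backward one notch by its star handle, then tip the pawl back down into the next tooth gap and leave the wheel pushed back snug against it, locked. Only push, gently: grip and lift nothing, keep off the wet neck, and leave the other things on the bench where they are.

Things in the scene. Friction and masses are not known exactly. Their poses are not given: they have to be found in the camera images.
- jig: Indexing jig bolted to the bench: wooden base 150 x 335 x 25 mm, green headstock (x -45..45, y -30..54, top z 171 mm in its frame). Origin: on the bench under the headstock. z up; y along the level spindle, from the neck (-y) to the ratchet wheel and star handle (+y); x level, across the spindle, roughly away from the robot. Lengths below 'in the jig' are in this frame.
- spindle (a point): Fixed point on the spindle axis in the middle of the ratchet wheel: x 0, y 75, z 135 mm in the jig. The steel wheel is 120 mm over its teeth, 16 mm thick. Turning forward moves its top towards the jig's -x (the pawl clicks over the teeth); turning backward moves its top towards +x and is blocked while the pawl is down.
- wheel (a joint): Wheel angle (rad), handle and neck turn with it. At the start 0 to 0.1; 0 is snug against the pawl. Grows turning forward, falls turning backward; 12 teeth, one notch = 0.5236, so snug one notch back is -0.5236. Stiff bearing (0.22 N m, about 2.5 N at a handle ball): it stays where it is left. Turns freely while the pawl is up.
- nose_tip (a point): Tip of the pawl's nose, which drops into the teeth near the wheel's top (x 12, y 75, z 186 mm in the jig when down). Teeth are 10 mm deep saw teeth. If the pawl is let down with the wheel between -0.48 and -0.10 rad it drops into the next gap or on its long slope; pushing the wheel on backward then locks it at -0.5236. With the wheel past -0.50 the pawl lands on the following tooth: overshot.
- pawl (a joint): Pawl angle (rad): 0 down at the bottom of a tooth gap, up to about 0.2 while riding on the teeth, 1.05 thrown right over against its stop. A gravity throw-over pawl: it balances near 0.65; below that it falls back onto the wheel, above that it falls over to the stop and stays lifted. About 1 N at the lever's ball moves it.
- pawl_shaft (a point): Fixed point on the pawl's shaft axis, below the finger lever: x 62, y 18, z 187 mm in the jig. The shaft is parallel to the spindle; a green ear at y 36..52 mm, up to z 196 mm, carries it. The pawl itself is at y 60..84 mm and swings up to z 240 mm.
- pawl_lever: The pawl's finger lever: a 9 mm steel rod with a red ball, fixed on the pawl's shaft and turning with the pawl, 57 mm along the shaft from the pawl's nose, over the headstock (y = 18 mm in the jig). This origin lies on the shaft axis at y = 0.
- lever_knob (a point): Centre of the red ball (24 mm across) on the finger lever, 65 mm from the shaft axis. Pawl down: the lever leans 30 degrees from upright to the jig's -x; thrown over (1.05): 30 degrees to +x. Pushing it to +x lifts the pawl, pushing it to -x tips the pawl down. The ball tops out at z 264 mm. Above z 200 nothing else stands within 35 mm of the lever's plane.
- handle: Star handle on the outer end of the wheel's hub: three steel rods (10 mm thick) 120 degrees apart with black balls (24 mm across), in the plane y = 125 mm of the jig, 50 mm outward of the wheel. Turns with the wheel. This origin is the wheel's centre.
- knob0 (a point): Centre of the black ball on the handle's uppermost rod, 95 mm from the spindle axis. At wheel angle q its rod stands at 108 degrees + q, measured from the jig's +x towards +z: leaning to -x at the start, to +x one notch back.
- neck: Varnished violin neck with black fingerboard, pegbox and scroll, about 240 mm long, clamped on the other end of the spindle and turning with it; must not be touched. This origin is the wheel's centre; the neck runs from 145 to 390 mm along the jig's -y from it, within 25 mm of the spindle axis.
- varnish_jar: Amber glass jar with black lid, 58 mm across, 75 mm high, loose. Origin under its centre.
- bowl: White bowl, 100 mm across, 50 mm high, loose. Origin under its centre.
- spool_clamp: Wooden spool clamp standing upright, 34 mm across, 94 mm high, loose. Origin under its centre.
- thumb_plane: Small brass thumb plane, 55 x 22 x 24 mm, loose. Origin under its centre.
- gouge: Carving gouge with wooden handle lying on the bench, 240 mm long, 25 mm thick, loose. Origin under its middle, blade to its +x.
- brush: Varnish brush lying on the bench, 190 mm long, loose. Origin under its middle.
- rosin: Round amber rosin cake, 48 mm across, 22 mm high, loose. Origin under its centre.

How it is judged:
By the outcome, as a careful person would: the job done as asked, in the order asked, and still so for the second after the job is handed in, with the robot touching nothing.
It also fails if it takes over 64 s, if anything falls off the work surface, if the arm or the gripper's body presses on something with over 40 N, if the wrist force passes 120 N, or if a joint passes its speed limit or range.

## Working session

There is one attempt and no reset: what is moved stays moved. The work goes in short steps, Python scripts to look and compute and a tool call to move; the robot and the scene stay as the last step left them, time stands still between calls to the robot, and variables do not carry over. Pictures are saved under pics/ and viewed, at most 10 in all, crops included, and the job is handed in when it is done.

Besides the shell and the picture viewer there is one more tool, called by a JSON object that holds its "op" and its "data". servo_tool: Moves the arm, as the interface text tells. Its arguments: {"type":"object","properties":{"commands":{"type":"array"}},"required":["commands"]}

```bash
mkdir -p pics; cat > h.py <<'E'
import numpy as np, cv2
from bench import ctrl
def cams(tag):
    o={}
    for n in("side","top"):
        c=ctrl.camera(n);o[n]=c
        cv2.imwrite(f"pics/{tag}_{n}.png",c["color"][:,:,::-1])
    return o
def pt(c,u,v,z=None):
    z=c["z_map"][int(round(v)),int(round(u))] if z is None else z
    p=np.array([(u-c["cx"])/c["fx"]*z,(v-c["cy"])/c["fy"]*z,z])
    return np.asarray(c["R"]).T@(p-np.asarray(c["t"]))
E
python3 - <<'E'
from h import *
o=cams("a")
for n,c in o.items(): print(n,c["fx"],c["cx"],c["cy"],-np.array(c["R"]).T@c["t"],np.round(c["R"],3).tolist())
s=ctrl.get_obs();print(s["time_s"],s["eef_pos"],s["eef_rot"],s["wrist_force"],s["opening"])
E
```

```text
side 384.15248109559906 319.81474235795986 196.7158304284267 [-0.0767084   0.86535807  0.84057501] [[-0.803, -0.595, 0.023], [-0.343, 0.43, -0.835], [0.487, -0.679, -0.549]]
top 435.04799539160473 319.56425663417485 201.88501803754914 [0.44999229 0.01561787 1.28434961] [[-0.003, -1.0, 0.004], [-0.997, 0.003, -0.071], [0.071, -0.004, -0.997]]
0.1 [ 0.1686851  -0.54923128  0.25248531] [-7.77091571e-04  9.88937550e-01  1.48330429e-01  4.18724004e-05] [ 0.07488427  0.34715353 -0.81082979] 0.9942558999533212
```

View pics/a_side.png

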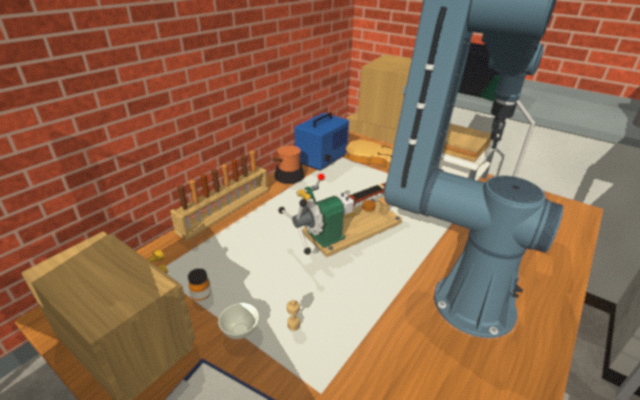

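View pics/a_top.png

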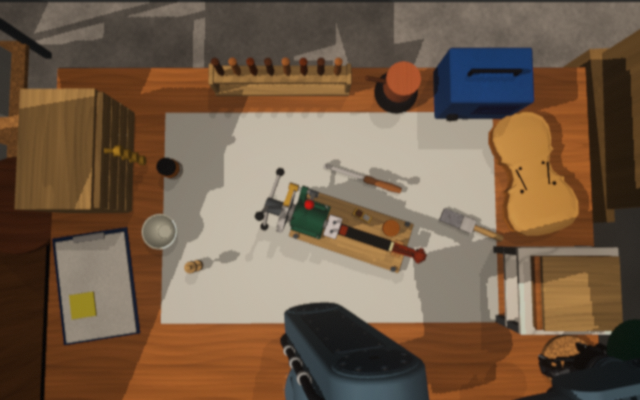

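The side view shows the jig at about (340,220), with the red ball at (321,177). In the top view the red ball is at (309,204), the handle balls are near (280,172), (259,215) and (264,227), and the neck runs right to (418,255). Next I'll measure the balls in both views.

```bash
python3 - <<'E'
from h import *
o=cams("b")
a=o["top"]["color"][140:290,230:440,::-1]; b=o["side"]["color"][150:270,260:420,::-1]
cv2.imwrite("pics/crop.png",np.vstack([cv2.resize(a,(420,300),interpolation=2),cv2.resize(b,(420,300),interpolation=2)]))
def blobs(c,m,win,lo,hi):
    M=np.zeros(m.shape,np.uint8);x0,y0,x1,y1=win;M[y0:y1,x0:x1]=m[y0:y1,x0:x1]
    n,l,s,ce=cv2.connectedComponentsWithStats(M)
    for i in range(1,n):
        if lo<=s[i,4]<=hi:
            z=c["z_map"][l==i];z=z[z>0];zz=np.median(z)
            print(s[i].tolist(),ce[i].round(1),round(float(zz),4),pt(c,*ce[i],zz+.008).round(4))
for n,w in(("top",(235,150,340,260)),("side",(265,165,350,270))):
    c=o[n];C=c["color"].astype(int);r,g,bl=C[...,0],C[...,1],C[...,2]
    print(n,"red");blobs(c,(r>130)&(g<70)&(bl<70),w,5,300)
    print(n,"black");blobs(c,(C.max(2)<60),w,8,300)
E
```

```text
top red
[305, 201, 8, 8, 51] [308.2 204.3] 1.0327 [0.5181 0.0384 0.2457]
top black
[277, 169, 6, 6, 28] [279.8 171.5] 1.1582 [0.6142 0.1171 0.1264]
[295, 195, 34, 25, 251] [311.9 209.1] 1.1199 [0.5114 0.0308 0.1579]
[269, 199, 13, 10, 80] [274.9 204.4] 1.132 [0.5247 0.1279 0.1463]
[315, 202, 9, 5, 24] [318.9 204.1] 1.1391 [0.5254 0.0126 0.1397]
[256, 212, 7, 8, 43] [259.2 215.4] 1.0492 [0.4925 0.158  0.2269]
[262, 225, 5, 4, 16] [263.9 226.7] 1.2091 [0.4675 0.1665 0.0647]
[317, 229, 5, 8, 17] [319.5 233.1] 1.2403 [0.4491 0.0107 0.0329]
side red
[267, 165, 8, 6, 26] [270.5 167.1] 2.6842 [ 1.5844 -0.845  -0.4733]
[319, 175, 5, 5, 20] [320.8 176.8] 1.1704 [0.5163 0.0376 0.2443]
side black
[276, 168, 27, 15, 264] [289.1 175.8] 1.601 [ 0.8409 -0.1876  0.0267]
[301, 201, 5, 5, 18] [303.2 202.9] 1.0855 [0.4883 0.159  0.224 ]
```

View pics/crop.png

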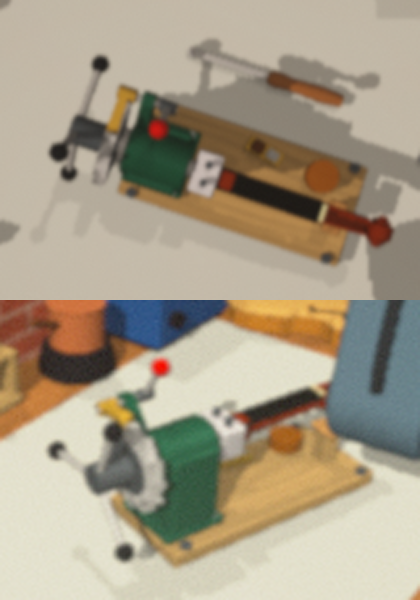

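The measurements hold up. The red ball is at z 245 mm (nominal 243) and knob0 at z 225 mm. The three handle balls average (0.524, 0.147, 0.139), against a spindle height of 0.135. The jig origin comes out at about (0.484, 0.029) with yaw about -18.4°, from two sources that agree within 2 mm. Next I lift, turn tool x onto jig x, close the fingers and travel over.

{"op": "servo_tool", "data": {"commands": [[[0,0,-22],0.1545,0],[[0,0,-22],0.1545,0],[[0,0,-22],0.1545,0],[[0,0,-22],0.1545,0],[[6.4,-41.6,0],0,0],[[6.4,-41.6,0],0,0],[[6.4,-41.6,0],0,0],[[6.4,-41.6,0],0,0],[[6.4,-41.6,0],0,0],[[6.4,-41.6,0],0,0],[[6.4,-41.6,0],0,0],[[6.4,-41.6,0],0,0],[[6.4,-41.6,0],0,0],[[6.4,-41.6,0],0,0],[[6.4,-41.6,0],0,0],[[6.4,-41.6,0],0,0],[[6.4,-41.6,0],0,0],[[6.4,-41.6,0],0,0],[[6.4,-41.6,0],0,0],[[6.4,-41.6,0],0,0]]}}

```text
time_s: 2.7
eef_pos: [0.4758, 0.0512, 0.3412]
eef_rot: [0.0, 0.987, -0.159, 0.0]
wrist_force: [0.4, -0.1, 1.1]
opening: -0.005
grasp_force: 0.0
```

```bash
cat >> h.py <<'E'
from scipy.spatial.transform import Rotation as Rn
O=np.array([.484,.029,0]);Y=np.radians(-18.4);J=np.array([[np.cos(Y),-np.sin(Y),0],[np.sin(Y),np.cos(Y),0],[0,0,1]])
jig=lambda p:((np.asarray(p)-O)@J*1000).round(1)
def state():
    s=ctrl.get_obs();q=s["eef_rot"];R=Rn.from_quat(np.roll(q,-1)).as_matrix()
    print("t",round(s["time_s"],2),"TCPjig",jig(s["eef_pos"]),"toolx yaw",np.degrees(np.arctan2(R[1,0],R[0,0])).round(2),"F jig",(np.asarray(s["wrist_force"])@J).round(2),"open",round(s["opening"],3))
def ball(c,col,win,dz=.008):
    C=c["color"].astype(int);m=((C[...,0]>130)&(C[...,1]<70)&(C[...,2]<70)) if col=="red" else C.max(2)<60
    M=np.zeros(m.shape,np.uint8);x0,y0,x1,y1=win;M[y0:y1,x0:x1]=m[y0:y1,x0:x1]
    n,l,s,ce=cv2.connectedComponentsWithStats(M)
    for i in range(1,n):
        if 8<=s[i,4]<=120:
            z=np.median(c["z_map"][l==i]);print(col,s[i].tolist(),"jig",jig(pt(c,*ce[i],z+dz)))
E
python3 - <<'E'
from h import *
o=cams("c");state()
for n,w in(("top",(235,150,340,260)),("side",(280,165,350,270))):
    print(n)
    for k in("red","black"):ball(o[n],k,w)
E
```

```text
t 2.8 TCPjig [-15.   20.1 341. ] toolx yaw -18.12 F jig [ 0.44 -0.37 -1.02] open 0.001
top
black [277, 169, 6, 6, 28] jig [ 95.9 124.9 125.2]
black [326, 190, 11, 27, 66] jig [ 26.5 -27.8 659.3]
side
red [319, 175, 5, 5, 20] jig [ 27.5  18.7 244.6]
black [302, 201, 4, 5, 12] jig [-36.8 124.4 222.8]
```

{"op": "servo_tool", "data": {"commands": [[[0,2,23],0,0],[[0,0,23],0,0],[[0,0,23],0,0],[[0,0,22],0,0],[[0,0,0],0,0]]}}

```text
time_s: 3.42
eef_pos: [0.4733, 0.0475, 0.2486]
eef_rot: [0.0, 0.987, -0.16, -0.002]
wrist_force: [0.1, -0.1, 0.5]
opening: -0.002
grasp_force: 0.0
```

```bash
python3 - <<'E'
from h import *
o=cams("d");state()
ball(o["side"],"red",(280,165,350,270))
cv2.imwrite("pics/d_crop.png",cv2.resize(o["side"]["color"][110:270,240:420,::-1],(720,600)[:2],interpolation=2))
E
```

```text
t 3.52 TCPjig [-14.5  14.7 250.9] toolx yaw -18.37 F jig [-0.91 -0.82 -0.19] open 0.001
red [319, 175, 5, 5, 18] jig [ 27.9  19.1 244.1]
```

View pics/d_crop.png

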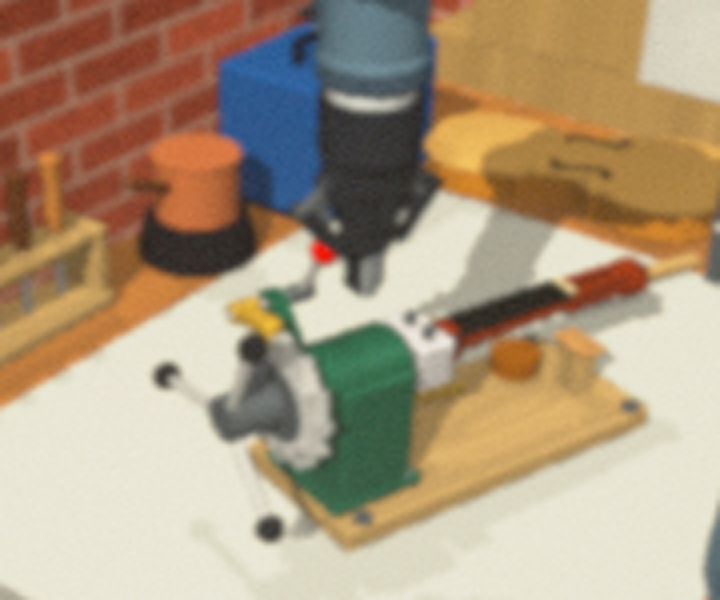

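The closed fingertips stand just on the -x side of the red ball, which is at crop (323,251), with clear air all round. Now I push the lever slowly to +x.

{"op": "servo_tool", "data": {"commands": [[[5,-3,0],0,0],[[5,0,0],0,0],[[5,0,0],0,0],[[5,0,0],0,0],[[5,0,0],0,0],[[5,0,0],0,0],[[5,0,0],0,0],[[5,0,0],0,0],[[5,0,0],0,0],[[5,0,0],0,0],[[5,0,0],0,0],[[5,0,0],0,0],[[5,0,0],0,0],[[5,0,0],0,0],[[5,0,0],0,0],[[2,0,0],0,0],[[0,0,0],0,0],[[-15,0,0],0,0],[[-15,0,0],0,0],[[0,0,0],0,0]]}}

```text
time_s: 6.02
eef_pos: [0.519, 0.0366, 0.2504]
eef_rot: [-0.0, 0.987, -0.159, -0.0]
wrist_force: [0.2, -0.7, -0.0]
opening: 0.002
grasp_force: 0.0
```

```bash
python3 - <<'E'
from h import *
o=cams("e");state()
ball(o["side"],"red",(280,165,350,270))
ball(o["side"],"black",(280,165,350,270))
E
```

```text
t 6.12 TCPjig [ 32.1  18.2 250.7] toolx yaw -18.33 F jig [-0.03 -0.11  0.04] open -0.002
red [305, 166, 7, 5, 24] jig [ 96.8  20.4 242.7]
black [310, 165, 20, 10, 78] jig [ 29.2  24.4 278. ]
black [301, 201, 5, 5, 11] jig [-35.9 124.4 222.2]
```

The lever is thrown over: the ball is at jig x 97 mm (nominal 94.5). Next is the star handle, starting on the -x side of knob0.

{"op": "servo_tool", "data": {"commands": [[[0,0,-27],0,0],[[0,0,-27],0,0],[[0,0,-26],0,0],[[-37,-36,0],0,0],[[-37,-36,0],0,0],[[-37,-35,0],0,0],[[0,0,24],0,0],[[0,0,24],0,0],[[0,0,24],0,0],[[0,0,24],0,0],[[0,0,0],0,0]]}}

```text
time_s: 7.5
eef_pos: [0.4477, 0.1723, 0.2327]
eef_rot: [0.001, 0.987, -0.159, -0.002]
wrist_force: [0.1, -0.2, 0.6]
opening: -0.003
grasp_force: 0.0
```

```bash
python3 - <<'E'
from h import *
o=cams("f");state()
ball(o["side"],"red",(280,160,350,270))
ball(o["side"],"black",(270,165,350,270))
E
```

```text
t 7.6 TCPjig [-78.3 125.2 235. ] toolx yaw -18.35 F jig [-0.01 -0.96  0.05] open -0.001
```

{"op": "servo_tool", "data": {"commands": [[[4,0,0],0,0],[[4,0,0],0,0],[[4,0,0],0,0],[[4,0,0],0,0],[[4,0,0],0,0],[[4,0,0],0,0],[[4,0,0],0,0],[[4,0,0],0,0],[[4,0,0],0,0],[[4,0,0],0,0],[[4,0,0],0,0],[[4,0,0],0,0],[[4,0,0],0,0],[[4,0,0],0,0],[[0,0,0],0,0]]}}

```text
time_s: 9.48
eef_pos: [0.5024, 0.1546, 0.2342]
eef_rot: [0.0, 0.987, -0.16, 0.0]
wrist_force: [-0.8, 0.5, -0.5]
opening: 0.0
grasp_force: 0.0
```

```bash
python3 - <<'E'
from h import *
state()
E
```

```text
t 9.47 TCPjig [-22.2 125.  234.2] toolx yaw -18.36 F jig [-0.96  0.25 -0.53] open 0.0
```

{"op": "servo_tool", "data": {"commands": [[[-15,0,0],0,0],[[-15,0,0],0,0],[[0,0,-30],0,0],[[0,0,-30],0,0],[[0,0,-30],0,0],[[0,0,0],0,0]]}}

```text
time_s: 10.22
eef_pos: [0.4738, 0.1649, 0.3269]
eef_rot: [-0.001, 0.987, -0.159, 0.003]
wrist_force: [0.0, -0.6, -0.9]
opening: -0.004
grasp_force: 0.0
```

```bash
python3 - <<'E'
from h import *
o=cams("g");state()
for n,w in(("top",(235,150,340,260)),("side",(270,160,350,270))):
    print(n)
    for k in("red","black"):ball(o[n],k,w)
cv2.imwrite("pics/g_crop.png",cv2.resize(o["side"]["color"][110:270,240:420,::-1],(720,600),interpolation=2))
E
```

```text
t 10.32 TCPjig [-53.7 125.  323.8] toolx yaw -18.32 F jig [ 0.09 -0.75 -0.96] open 0.002
top
red [314, 175, 8, 8, 50] jig [ 95.7  17.8 246.6]
black [277, 175, 6, 5, 23] jig [ 85.4 124.7  91.8]
black [240, 190, 2, 4, 8] jig [ -5.8 105.  639.4]
black [318, 231, 4, 5, 9] jig [-28.9 -28.6  34.8]
side
red [270, 162, 8, 8, 27] jig [1329.5 -505.5 -472.8]
black [295, 193, 4, 5, 16] jig [ -1.1 124.5 231.1]
```

View pics/g_crop.png

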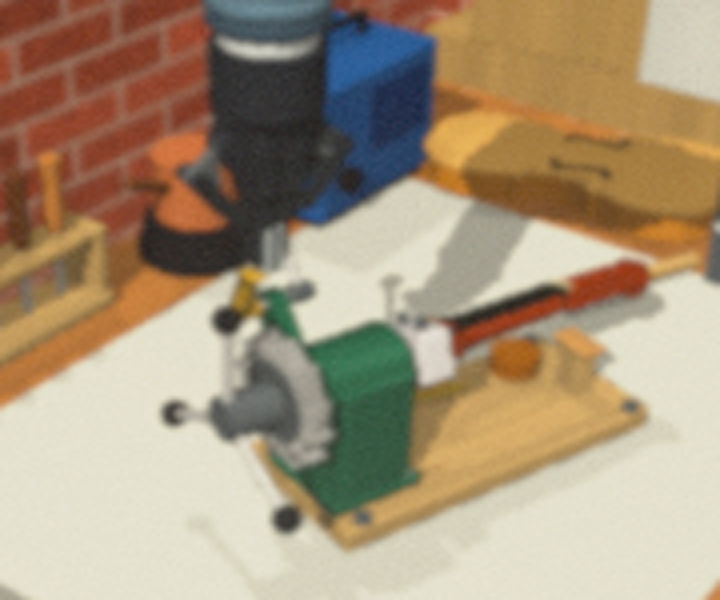

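The wheel stands near -0.30 rad (knob0 at jig x -1, second ball at -29°), the yellow pawl is up at crop (250,285), and the lever is still thrown over. Next I tip the lever back from the +x side.

{"op": "servo_tool", "data": {"commands": [[[38,21,0],0,0],[[38,21,0],0,0],[[38,21,0],0,0],[[38,22,0],0,0],[[40,22,0],0,0],[[0,0,25],0,0],[[0,0,25],0,0],[[0,0,25],0,0],[[0,0,0],0,0]]}}

```text
time_s: 11.45
eef_pos: [0.6194, 0.0029, 0.245]
eef_rot: [-0.0, 0.987, -0.159, -0.004]
wrist_force: [-0.1, 0.1, 0.3]
opening: 0.004
grasp_force: 0.0
```

```bash
python3 - <<'E'
from h import *
o=cams("i");state()
ball(o["top"],"red",(235,150,340,260)); ball(o["side"],"red",(290,160,350,270))
E
```

```text
t 11.55 TCPjig [138.9  18.3 248.9] toolx yaw -18.34 F jig [-0.37 -0.21  0.33] open 0.001
red [314, 175, 8, 8, 45] jig [ 95.   18.2 245.9]
red [306, 165, 8, 6, 35] jig [ 94.5  17.7 244.5]
```

{"op": "servo_tool", "data": {"commands": [[[-5,0,0],0,0],[[-5,0,0],0,0],[[-5,0,0],0,0],[[-5,0,0],0,0],[[-5,0,0],0,0],[[-5,0,0],0,0],[[-5,0,0],0,0],[[-5,0,0],0,0],[[-5,0,0],0,0],[[-5,0,0],0,0],[[-5,0,0],0,0],[[-5,0,0],0,0],[[-5,0,0],0,0],[[0,0,0],0,0],[[15,0,0],0,0],[[15,0,0],0,0],[[0,0,-27],0,0],[[0,0,-27],0,0],[[0,0,-26],0,0],[[0,0,0],0,0]]}}

```text
time_s: 14.05
eef_pos: [0.5907, 0.0127, 0.3316]
eef_rot: [0.0, 0.987, -0.16, 0.002]
wrist_force: [0.3, -0.4, -0.2]
opening: 0.001
grasp_force: 0.0
```

```bash
python3 - <<'E'
from h import *
o=cams("j");state()
ball(o["top"],"red",(235,150,340,260)); ball(o["side"],"red",(290,160,350,270))
ball(o["side"],"black",(270,165,350,270))
E
```

```text
t 14.15 TCPjig [104.7  18.  328.4] toolx yaw -18.36 F jig [-0.32 -0.6  -0.82] open 0.004
red [305, 200, 8, 8, 49] jig [ 30.3  20.2 246.4]
red [319, 174, 5, 6, 20] jig [ 29.3  18.  245. ]
black [295, 194, 4, 4, 13] jig [ -2.5 125.5 231.7]
```

The pawl is down again (ball at jig x about 30). Back to knob0, then push the wheel on.

{"op": "servo_tool", "data": {"commands": [[[-38,-27,0],0,0],[[-38,-27,0],0,0],[[-38,-27,0],0,0],[[-36,-26,0],0,0],[[0,0,24],0,0],[[0,0,24],0,0],[[0,0,23],0,0],[[0,0,23],0,0],[[0,0,0],0,0],[[4,0,0],0,0],[[4,0,0],0,0],[[4,0,0],0,0],[[4,0,0],0,0],[[4,0,0],0,0],[[4,0,0],0,0],[[4,0,0],0,0],[[4,0,0],0,0],[[0,0,0],0,0]]}}

```text
time_s: 16.4
eef_pos: [0.5107, 0.1519, 0.2352]
eef_rot: [0.0, 0.987, -0.159, 0.0]
wrist_force: [-1.3, 1.8, 0.4]
opening: -0.003
grasp_force: 0.1
```

```bash
python3 - <<'E'
from h import *
state()
E
```

```text
t 16.4 TCPjig [-13.5 125.1 235.2] toolx yaw -18.35 F jig [-1.83  1.25  0.39] open -0.003
```

{"op": "servo_tool", "data": {"commands": [[[2,0,0],0,0],[[2,0,0],0,0],[[2,0,0],0,0],[[1,0,0],0,0],[[0,0,0],0,0]]}}

```text
time_s: 17.02
eef_pos: [0.5171, 0.1498, 0.2353]
eef_rot: [0.0, 0.987, -0.159, 0.0]
wrist_force: [-1.4, -0.6, 0.3]
opening: -0.001
grasp_force: 0.8
```

```bash
python3 - <<'E'
from h import *
state()
E
```

```text
t 17.02 TCPjig [ -6.7 125.  235.3] toolx yaw -18.35 F jig [-1.16 -1.07  0.34] open -0.001
```

{"op": "servo_tool", "data": {"commands": [[[1,0,0],0,0],[[0,0,0],0,0]]}}

```text
time_s: 17.27
eef_pos: [0.518, 0.1495, 0.2352]
eef_rot: [0.0, 0.987, -0.159, -0.0]
wrist_force: [-2.3, -0.1, 0.3]
opening: 0.003
grasp_force: 1.0
```

{"op": "servo_tool", "data": {"commands": [[[1,0,0],0,0],[[0,0,0],0,0]]}}

```text
time_s: 17.52
eef_pos: [0.5189, 0.1491, 0.2352]
eef_rot: [0.0, 0.987, -0.159, -0.0]
wrist_force: [-2.2, -0.5, 0.5]
opening: 0.004
grasp_force: 1.0
```

{"op": "servo_tool", "data": {"commands": [[[1,0,0],0,0],[[0,0,0],0,0]]}}

```text
time_s: 17.77
eef_pos: [0.5198, 0.1489, 0.2352]
eef_rot: [0.0, 0.987, -0.159, -0.0]
wrist_force: [-3.3, 0.4, -0.0]
opening: -0.006
grasp_force: 1.0
```

{"op": "servo_tool", "data": {"commands": [[[1,0,0],0,0],[[0,0,0],0,0]]}}

```text
time_s: 18.02
eef_pos: [0.5208, 0.1485, 0.2352]
eef_rot: [0.0, 0.987, -0.159, -0.0]
wrist_force: [-2.4, -0.2, -0.6]
opening: 0.001
grasp_force: 1.0
```

{"op": "servo_tool", "data": {"commands": [[[0.5,0,0],0,0],[[0,0,0],0,0]]}}

```text
time_s: 18.27
eef_pos: [0.5212, 0.1484, 0.2352]
eef_rot: [0.0, 0.987, -0.159, -0.0]
wrist_force: [-3.6, 0.9, -0.9]
opening: 0.001
grasp_force: 1.1
```

{"op": "servo_tool", "data": {"commands": [[[0.7,0,0],0,0],[[0,0,0],0,0]]}}

```text
time_s: 18.52
eef_pos: [0.5219, 0.1482, 0.2351]
eef_rot: [0.0, 0.987, -0.159, -0.0]
wrist_force: [-3.2, 0.0, -2.0]
opening: 0.003
grasp_force: 1.1
```

{"op": "servo_tool", "data": {"commands": [[[0.7,0,0],0,0],[[0,0,0],0,0]]}}

```text
time_s: 18.77
eef_pos: [0.5223, 0.148, 0.2351]
eef_rot: [0.0, 0.987, -0.159, -0.0]
wrist_force: [-4.3, 1.1, -0.7]
opening: -0.0
grasp_force: 1.9
```

```bash
python3 - <<'E'
from h import *
o=cams("k");state()
ball(o["side"],"red",(290,160,350,270))
ball(o["side"],"black",(270,165,350,270));ball(o["top"],"black",(235,150,340,260))
cv2.imwrite("pics/k_crop.png",cv2.resize(o["side"]["color"][150:240,260:360,::-1],(660,594),interpolation=2))
E
```

```text
t 18.88 TCPjig [ -1.2 125.  235.1] toolx yaw -18.34 F jig [-4.87 -1.01 -1.13] open -0.002
red [319, 175, 5, 5, 20] jig [ 28.   18.4 244.3]
black [276, 168, 6, 9, 29] jig [444.6 -60.6  35.8]
black [315, 202, 9, 5, 17] jig [ 44.6  -1.6 138.7]
black [235, 212, 8, 2, 14] jig [-37.9 116.8 540.8]
black [255, 235, 7, 5, 29] jig [-88.9 125.4 109.5]
```

View pics/k_crop.png

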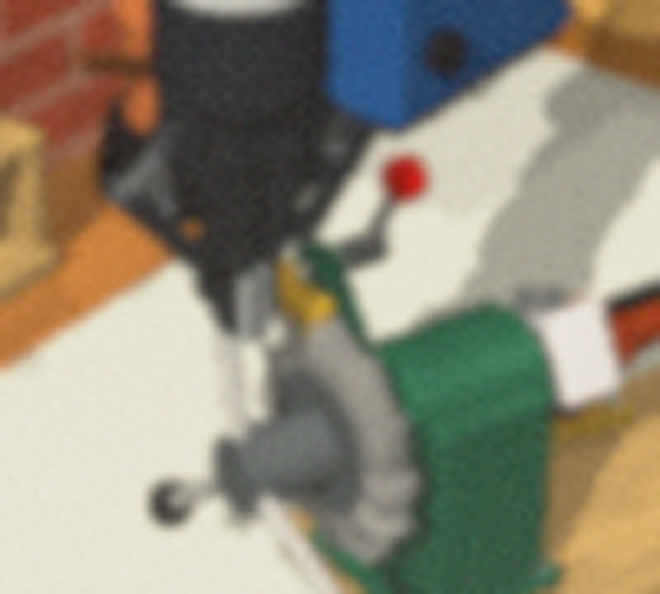

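The pawl is down (yellow nose at crop (305,290), red ball in its rest position). The force is rising, and the third ball gives q of about -0.52, so the wheel is at the lock. One or two more nudges to confirm it is snug.

{"op": "servo_tool", "data": {"commands": [[[0.7,0,0],0,0],[[0,0,0],0,0]]}}

```text
time_s: 19.12
eef_pos: [0.5226, 0.1479, 0.2351]
eef_rot: [0.0, 0.987, -0.159, -0.001]
wrist_force: [-5.9, 1.0, -0.1]
opening: 0.002
grasp_force: 3.1
```

{"op": "servo_tool", "data": {"commands": [[[0.7,0,0],0,0],[[0,0,0],0,0]]}}

```text
time_s: 19.38
eef_pos: [0.5228, 0.1479, 0.235]
eef_rot: [0.0, 0.987, -0.159, -0.001]
wrist_force: [-7.6, 0.3, 1.2]
opening: 0.002
grasp_force: 4.1
```

The wheel is firmly blocked: the force climbs to about 8 N while it hardly moves. Now I retreat.

{"op": "servo_tool", "data": {"commands": [[[-4,0,0],0,0],[[-15,0,0],0,0],[[-20,0,0],0,0],[[0,0,-30],0,0],[[0,0,-30],0,0],[[0,0,-30],0,0],[[-40,0,0],0,0],[[-40,0,0],0,0],[[-40,0,0],0,0],[[0,0,0],0,0]]}}

```text
time_s: 20.62
eef_pos: [0.3712, 0.1985, 0.3259]
eef_rot: [-0.001, 0.987, -0.158, 0.001]
wrist_force: [-0.1, -0.2, -0.3]
opening: 0.002
grasp_force: 0.0
```

```bash
python3 - <<'E'
from h import *
o=cams("m");state()
for n,w in(("top",(235,150,340,260)),("side",(270,165,350,270))):
    print(n)
    for k in("red","black"):ball(o[n],k,w)
cv2.imwrite("pics/m_crop.png",cv2.resize(o["top"]["color"][100:300,140:520,::-1],(760,400),interpolation=2))
E
```

```text
t 20.73 TCPjig [-158.3  125.2  326. ] toolx yaw -18.3 F jig [ 0.48 -0.91 -0.69] open -0.002
top
red [305, 201, 8, 8, 52] jig [ 29.2  19.6 245.4]
black [276, 180, 6, 5, 20] jig [ 73.3 124.3  75.3]
black [263, 191, 19, 14, 84] jig [ 16.8 114.3 225.8]
black [315, 202, 9, 5, 22] jig [ 44.8  -2.2 138.6]
black [317, 230, 5, 6, 13] jig [-27.7 -28.3  33.6]
black [256, 235, 6, 5, 27] jig [-88.8 125.4 108.8]
side
red [270, 165, 5, 5, 16] jig [1321.  -491.3 -472.7]
red [320, 173, 3, 8, 19] jig [ 28.   17.6 244.4]
black [291, 191, 5, 4, 14] jig [ 18.3 124.7 229.3]
black [312, 243, 4, 4, 8] jig [-92.9 125.3 107.7]
```

View pics/m_crop.png

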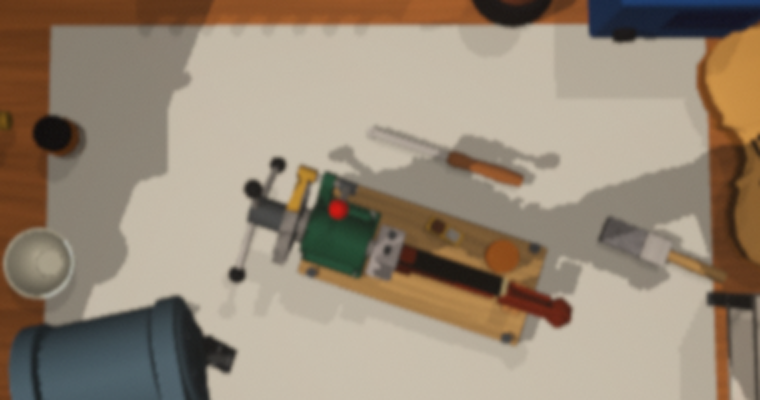

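The handle is one notch back, with knob0 at crop (252,188) and jig x 18 mm against a nominal 19.7. The pawl and lever are down, and the loose things are where they were.

```bash
python3 -c "
from bench import ctrl
print(ctrl.hand_in())"
```

```text
the job is handed in; nothing more can be done
None
```

The wheel is one notch back and pushed snug against the lowered pawl (about 8 N with almost no movement), the arm is clear, and the job was handed in at about 21 s; no verdict came back.

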